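Feed a heat sink out with the sprung advance lever

ROBOT

A 7-joint arm with a two-finger parallel gripper is mounted at the origin on the work surface. World frame = base frame: x ahead of the robot, y to its left, z up, the work surface at z = 0. Lengths are in m, angles in rad, forces in N, time in s.
With the tool pointing down it reaches from about 0.425 to 1.025 m from the base axis. Payload 3.6 kg.
Tool frame: the origin (TCP) lies on the centre line of the jaws, within the pads' length; the fingertips stand 8 mm ahead of it and the grasp point (between the pads) lies 11 mm behind it (finger_overhang is the z of the fingertips in the tool frame, in m); z points along the fingers, y is the line along which they close (so a half turn about z gives the same grasp; the last joint's range is limited). The gripper opens to 85 mm and grips with 20 to 120 N. Pads are 22 mm wide; open, the fingers measure 114 mm over their backs; the gripper's body (76 mm by 85 mm) begins 54 mm behind the grasp point. The pads swing forward as they close: fully open they stand 13 mm farther back than shut.
Start: joints at [1.008, 0.591, 0.048, 1.609, -0.033, 0.943, -0.034], TCP at [0.328, -0.646, 0.239] pointing down, gripper open.
Joint ranges: [-2.69, 2.69], [-0.47, 2.24], [-1.27, 1.36], [0.19, 2.51], [-1.53, 4.68], [0.08, 2.07], [-3.09, 3.09]. Speed limits (rad/s): [2.57, 2.57, 3.14, 3.14, 3.14, 3.14, 3.14].

INTERFACE

Orientations are given as [roll, pitch, yaw] about the fixed x, y, z axes, in that order (R = Rz(yaw) Ry(pitch) Rx(roll)).
In Python, from bench import sense, grab_frame, camera_model, job_done, outline_of, finger_overhang gives the robot as it stands.
- The arm moves only by the shell command python3 -m pendant 'ROWS'. ROWS is JSON, a list that holds one entry, the list of rows, each a list of 7 numbers: the shift along the world's x, y, z in units of 0.4 m (1.0 is 0.4 m), then the turn, a rotation vector about the world's x, y, z in units of 0.08 rad (1.0 is 0.08 rad), then the opening, from -1 (shut) to 1 (fully open). In form: [[[x, y, z, wx, wy, wz, hand], ...]]. A call has 1 to 5 rows; each row shifts and turns the commanded pose from where the row before left it; what a row does not reach is not made up. A row lasts 1/12 s, in which the tool goes at most 41.7 mm and 7.16 degrees, less where a joint would pass 70% of its speed; a pose out of reach is approached as far as the arm can. A call with a number of a shift or a turn outside -1 to 1 is refused whole. A call with a gripper value outside its range is refused whole. The fingers move at their own pace and stop on an object; the grip force is fixed at half the most. Time passes only in rows, so rows that do not move let the fingers close. It gives the time, the measured TCP pose, the force, the opening and the grip force at its end, in the units of the state.
- sense(): the state, without advancing time (a new reading comes with each control period).
- grab_frame(name): name is "side" or "top"; returns the picture (420x560x3 uint8, red, green, blue); there is no depth.
- camera_model(name): a dict with "camera_matrix" (3x3 intrinsics, pixels), "distortion" ([k1, k2, p1, p2, k3] as OpenCV has them; the pictures are not rectified), "world_from_camera" (4x4, takes a point from camera to world coordinates). Camera axes: x right, y up, looking along -z (the intrinsics and any distortion apply to the point x, -y, -z); pixel columns grow to the right and rows downward; lengths in m; the calibration is good to about 2 mm. A picture is of the moment at which its call begins. camera_model takes no time and is no camera call.
- job_done(): hands the job in; it is judged then, once.
Trained networks look in the newest picture that a camera, given by its name, has taken for a name from the list of things; names that differ only in an ending like _2 or _b are one class to them, and where a whole thing is asked for, a point or a joint stands for the part that bears it (a point fixed in the world has none). Each returns a list of dicts, best first, with "p" (0 to 1); they miss things now and then, are a little off and sometimes report something else, mostly with a low value. They report only what shows in the picture. A call takes as long as a camera call. They do not tell look-alikes from the thing itself.
- outline_of(thing, camera): "region" (420x560 bool, what is visible of it) and "point" ([column, row] in pixels, amid what is visible of it).
The state is a dict: "time_s": time; "joint_pos": joint angles; "qd": joint speeds; "tau": joint torques, N m; "position": TCP position; "tool_rot": TCP orientation; "ft_force": force on the tool from outside, world axes, zero at the start; "moment": the same for the moment, N m; "width": finger opening in m; "finger_force": force on a finger pad.
Only numpy, scipy, OpenCV 4.12 (cv2) and the standard library are available. Lean on these libraries where they do the work, as an engineer would, in place of code of your own. Each camera call takes 0.05 s, during which the arm holds its last target. There are 200 camera calls.

TASK

Advance the bench feeder: swing its sprung lever all the way until you feel it press against its end stop, keep it pressed there for about a second without forcing it, and then let it spring back home. Then take the heat sink it has pushed out and set it down flat in the white tray, fins up, without dropping it. Do not disturb the bottle, jar and spool.

Things in the scene. Friction and masses are not known exactly. Their poses are not given: they have to be found in the camera images.
- feeder: Grey metal feeder fixed on the bench. Origin on the bench under the channel, level with the lever pivot. Channel along x; the heat sink comes out along -x (towards the robot). Base plate 12 mm thick, x -175 to +95, 90 mm wide. High channel x -20 to +70 mm: walls 45 mm apart inside, -y wall 76 mm high, +y wall 36; steel roof over x -12 to +33 mm, top 78 mm high.
- outfeed (a point): Middle of the feeder's open outfeed floor, 12 mm above the bench. The outfeed is 150 mm long along the feeder's x (75 mm each way), open above, with low lips 45 mm apart inside and 19 mm above the bench. The point's axes are the feeder's.
- pivot (a point): On the lever's vertical pivot axis, 67 mm above the bench (feeder x 0, y +75 mm). A side plate 12 mm high under the lever carries the end stop: a dark-headed steel pin, 74 mm high, 65 mm from the pivot, set differently each time. The lever meets it somewhere between 0.7 and 1.1 rad of swing: it must be felt.
- lever: Steel two-armed lever, 14 mm wide, turning level 55 to 67 mm above the bench. Origin on the pivot axis at bench height; at home its axes are parallel to the feeder's; it turns clockwise seen from above. Long arm 110 mm, with the knob; the 85 mm arm pushes the heat sink. The spring needs about 3 N at the knob at home, 7 N before the stop. More than 35 N damages it.
- lever_knob (a point): Centre of the top of the lever's black upright round knob: 18 mm diameter, top 127 mm above the bench, clear from 70 mm up. It moves on a circle of 110 mm radius about the pivot; at home it is at x -52.7, y +96.5 mm from the pivot in the feeder's axes, and is swung from there towards the feeder's +x (away from the robot).
- heatsink: Finned aluminium heat sink, 80 mm long (x), 40 mm wide (y), 40 mm high, upright fins along x, about 0.18 kg, loose in the channel. Origin at the centre of its underside, z up. Starts partly under the roof, 12 mm above the bench; a full lever stroke slides it 55 to 85 mm out into the open outfeed, where it can be gripped across its 40 mm width from above.
- tray: White plastic open tray fixed on the bench, 170 mm (x) by 140 mm (y), 24 mm high, walls and floor 4 mm thick. Origin under its centre.
- ipa_bottle: Bystander: brown bottle, 52 mm diameter, 120 mm high, origin at the centre of its underside.
- jar: Bystander: white jar, 68 mm diameter, 75 mm high, origin at the centre of its underside.
- spool: Bystander: steel-grey spool of solder, 64 mm diameter, 52 mm high, standing upright, origin at the centre of its underside.
There are look-alikes about, which are no part of the job. There is more than one size of the heatsink; the job needs the middle-sized.

How it is judged:
By the outcome, as a careful person would: the job done as asked, in the order asked, and still so for the second after the job is handed in, with the robot touching nothing.
It also fails if it takes over 64 s, if anything falls off the work surface, if the arm or the gripper's body presses on something with over 40 N, if the wrist force passes 120 N, or if a joint passes its speed limit or range.

## Working session

There is one attempt and no reset: what is moved stays moved. The work goes in short steps, Python scripts to look and compute and a shell command to move; the robot and the scene stay as the last step left them, time stands still between calls to the robot, and variables do not carry over. Pictures are saved under pics/ and viewed, at most 10 in all, crops included, and the job is handed in when it is done.

```bash
ls; mkdir -p pics
python3 - <<'E'
from bench import *
import cv2,numpy as np
for n in("side","top"):
    cv2.imwrite(f"pics/{n}0.png",grab_frame(n)[...,::-1]); m=camera_model(n); print(n,np.round(m["camera_matrix"],1).tolist(),np.round(m["distortion"],3),np.round(m["world_from_camera"],3).tolist())
    for t in("feeder","lever_knob","lever","heatsink","tray","ipa_bottle","jar","spool"):
        for d in outline_of(t,n): print(t,round(d["p"],2),np.round(d["point"]),d["region"].sum())
s=sense();print(s["time_s"],s["position"],s["tool_rot"],s["ft_force"],s["width"],finger_overhang)
E
```

```text
pics
side [[403.9, 0.0, 283.7], [0.0, 403.9, 215.3], [0.0, 0.0, 1.0]] [-0.105  0.     0.     0.     0.   ] [[-0.923, 0.295, -0.249, 0.376], [-0.386, -0.705, 0.595, 0.58], [0.0, 0.645, 0.764, 0.856], [0.0, 0.0, 0.0, 1.0]]
feeder 0.94 [316. 247.] 5367
feeder 0.71 [334. 232.] 397
lever_knob 0.66 [292. 155.] 440
lever_knob 0.6 [320. 248.] 591
lever 0.65 [323. 251.] 657
heatsink 0.73 [330. 232.] 427
heatsink 0.65 [366. 206.] 362
heatsink 0.56 [239. 232.] 1026
tray 0.56 [350. 164.] 1985
ipa_bottle 0.93 [269. 372.] 766
jar 0.57 [241. 191.] 691
jar 0.57 [319. 250.] 576
spool 0.75 [290. 154.] 432
top [[403.6, 0.0, 275.2], [0.0, 403.6, 214.6], [0.0, 0.0, 1.0]] [-0.087  0.     0.     0.     0.   ] [[0.127, 0.971, -0.201, 0.441], [-0.992, 0.125, -0.022, 0.009], [0.004, 0.202, 0.979, 0.972], [0.0, 0.0, 0.0, 1.0]]
feeder 0.93 [292. 262.] 6809
lever_knob 0.98 [270. 262.] 653
lever 0.62 [269. 266.] 563
heatsink 0.89 [286. 179.] 1054
heatsink 0.64 [360. 306.] 359
heatsink 0.53 [308. 274.] 309
tray 0.69 [425. 274.] 4440
ipa_bottle 0.85 [137. 251.] 621
ipa_bottle 0.31 [296. 262.] 6848
jar 0.85 [336. 156.] 786
spool 0.63 [422. 202.] 730
0.9 [ 0.32824901 -0.64642736  0.23931659] [ 3.14158092e+00 -2.14479028e-05  4.69872772e-01] [ 0.19205824 -0.1252016  -0.00716437] 0.08565977248192008 0.008
```

View pics/top0.png

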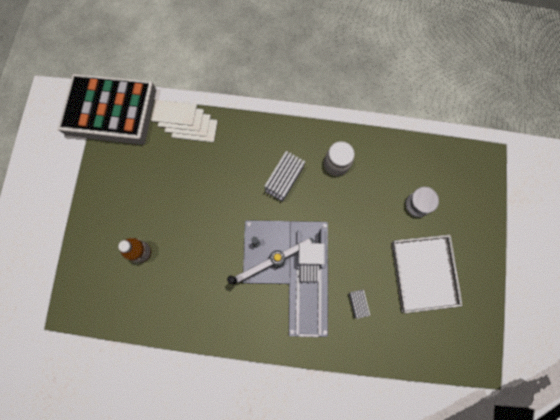

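View pics/side0.png

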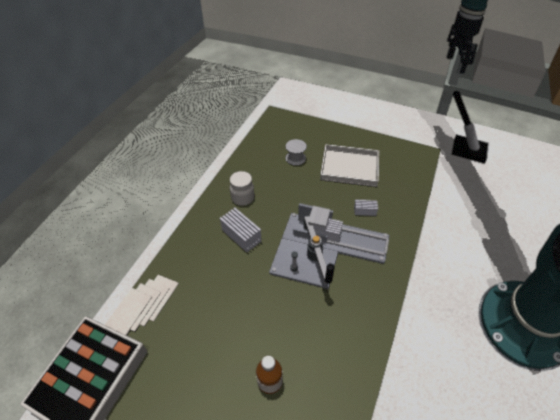

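The top view shows the feeder with its pivot near (277,257), knob (232,281), stop pin (255,242) and heat sink (309,270). The tray is at (427,273), and a large and a small look-alike sit at (285,176) and (360,304). The side view agrees. I'll zoom both for exact corners.

```bash
python3 - <<'E'
import cv2,numpy as np
a=cv2.imread("pics/top0.png")[215:340,220:335]; b=cv2.imread("pics/side0.png")[195:300,265:395]
a=cv2.resize(a,None,fx=4,fy=4,interpolation=3);b=cv2.resize(b,None,fx=3,fy=4*105/140,interpolation=3)
h=max(a.shape[0],b.shape[0]);p=lambda i:np.pad(i,((0,h-i.shape[0]),(0,0),(0,0)))
o=np.hstack([p(a[:,:400+60]),b[:0].reshape(0,390,3) if 0 else p(b)])
print(o.shape);cv2.imwrite("pics/z.png",o[:, :850][:,:800] if o.shape[1]<=850 else o)
E
cat > h.py <<'E'
import numpy as np,cv2
from bench import *
def proj(n,P):
    m=camera_model(n);W=np.array(m["world_from_camera"]);c=(np.atleast_2d(P)-W[:3,3])@W[:3,:3]*[1,-1,-1]
    return cv2.projectPoints(c,np.zeros(3),np.zeros(3),np.array(m["camera_matrix"]),np.array(m["distortion"]))[0][:,0]
def unproj(n,uv,z):
    m=camera_model(n);W=np.array(m["world_from_camera"])
    x=cv2.undistortPoints(np.array(uv,float).reshape(-1,1,2),np.array(m["camera_matrix"]),np.array(m["distortion"]))[:,0]
    d=np.c_[x[:,0],-x[:,1],-np.ones(len(x))]@W[:3,:3].T
    return W[:3,3]+d*((np.broadcast_to(z,len(x))-W[2,3])/d[:,2])[:,None]
E
python3 - <<'E'
from h import *
P=unproj("top",[(277,257),(232,281),(290,335),(326,336),(328,223),(246,222)],[.075,.127,.012,.012,.012,.012]);print(P.round(3))
print("tray",unproj("top",[(394,240),(451,237),(460,304),(402,311)],.024).round(3))
E
```

```text
(500, 850, 3)
[[ 0.53   0.013  0.075]
 [ 0.464  0.099  0.127]
 [ 0.361 -0.039  0.012]
 [ 0.369 -0.122  0.012]
 [ 0.634 -0.099  0.012]
 [ 0.611  0.098  0.012]]
tray [[ 0.611 -0.259  0.024]
 [ 0.635 -0.398  0.024]
 [ 0.478 -0.428  0.024]
 [ 0.447 -0.291  0.024]]
```

View pics/z.png

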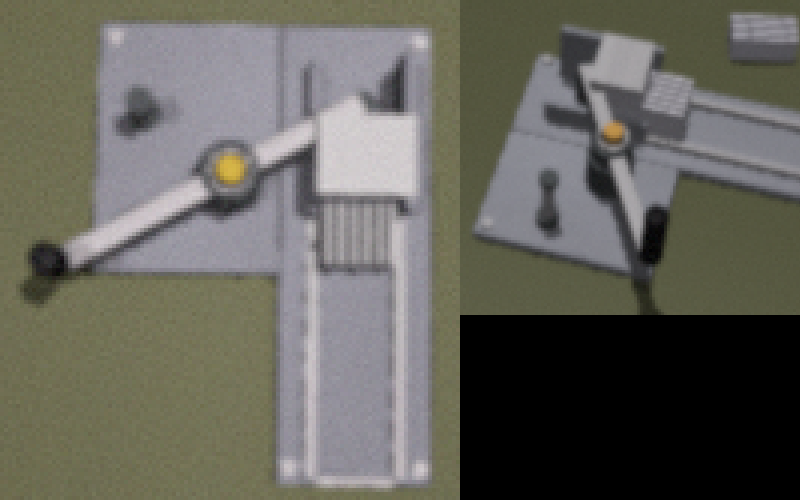

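The zoom gives precise corners: base plate (327.5,221), (327.5,336), (289.5,336); pivot (277.5,256.8); knob (231.3,279.3); pin head at about (254,239). The side crop has the knob at (330,265) and the pivot at (316,239). Next I'll fit the feeder and tray poses.

Run:
```python
from h import *
from scipy.optimize import least_squares
M=np.array([(.095,-.045,.012),(-.175,-.045,.012),(-.175,.045,.012),(-.0527,.1715,.127),(0,.075,.075)])
uv=np.array([(327.5,221.1),(327.5,336),(289.5,336),(231.3,279.3),(277.5,256.8)])
sM=M[3:5];suv=np.array([(330,265.5),(316,239)])
def w(p,M): 
    c,s=np.cos(p[2]),np.sin(p[2]); return np.c_[p[0]+c*M[:,0]-s*M[:,1],p[1]+s*M[:,0]+c*M[:,1],M[:,2]]
f=lambda p:np.r_[(proj("top",w(p,M))-uv).ravel(),(proj("side",w(p,sM))-suv).ravel()]
r=least_squares(f,[.53,-.06,.1]);p=r.x
print(p.round(4),r.fun.round(1))
pts=dict(pivot=(0,.075,.067),knob=(-.0527,.1715,.127),outfeed=(-.1,0,.012))
for k,v in pts.items(): print(k,w(p,np.array([v])).round(4))
pin=unproj("top",[(254,239)],.074);d=pin[0,:2]-w(p,np.array([pts["pivot"]]))[0,:2];print("pin",pin.round(3),np.linalg.norm(d),"ang rel feeder",np.arctan2(d[1],d[0])-p[2])
T=np.array([(.085,.07,.024),(.085,-.07,.024),(-.085,-.07,.024),(-.085,.07,.024)])
tu=np.array([(394,240),(451,237),(460,304),(402,311)])
t=least_squares(lambda q:(proj("top",w(q,T))-tu).ravel(),[.54,-.34,.1]);print("tray",t.x.round(4),t.fun.round(1))
# outline check for tray
for n in("top","side"):
    im=cv2.imread(f"pics/{n}0.png")
    for q,A in((p,M),(t.x,T)):
        for a in proj(n,w(q,A)): cv2.circle(im,tuple(np.round(a*8).astype(int).tolist()),12,(0,0,255),-1,shift=3)
    cv2.imwrite(f"pics/{n}_ov.png",im)
a=cv2.imread("pics/top_ov.png")[210:345,220:470];b=cv2.imread("pics/side_ov.png")[135:295,260:400]
a=cv2.resize(a,None,fx=2,fy=2);b=cv2.resize(b,None,fx=2,fy=2);o=np.zeros((320,800,3),np.uint8);o[:270,:500]=a;o[:320,510:790]=b;cv2.imwrite("pics/ov.png",o)
```

```text
[ 0.5387 -0.063   0.1096] [-0.1  0.2  0.5  0.1 -0.4 -0.4 -0.4 -0.2  0.1  0.3  0.4 -0.6 -0.4  0.3]
pivot [[0.5305 0.0116 0.067 ]]
knob [[0.4675 0.1017 0.127 ]]
outfeed [[ 0.4393 -0.0739  0.012 ]]
pin [[0.564 0.069 0.074]] 0.06673677096115192 ang rel feeder 0.9331858175328139
tray [ 0.543  -0.3441  0.1923] [-0.  -1.  -0.7 -1.9  0.3  2.4  0.4  0.4]
```

View pics/ov.png

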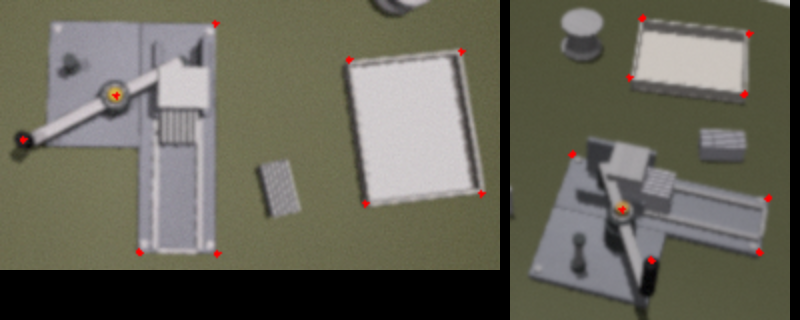

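The overlay points land on the feeder and tray corners in both views, so the fit is good. Now I move shut fingers to behind the knob, staying high.

```bash
python3 -m pendant '[[[0.025,0.075,0,0,0,0,-1],[0.025,0.075,0,0,0,0,-1],[0.025,0.075,0,0,0,0,-1],[0.025,0.075,0,0,0,0,-1],[0.025,0.075,0,0,0,0,-1]]]' >/dev/null
python3 -m pendant '[[[0.025,0.075,0,0,0,0,-1],[0.025,0.075,0,0,0,0,-1],[0.025,0.075,0,0,0,0,-1],[0.025,0.075,0,0,0,0,-1],[0.025,0.075,0,0,0,0,-1]]]' >/dev/null
python3 -m pendant '[[[0.025,0.075,0,0,0,0,-1],[0.025,0.075,0,0,0,0,-1],[0.025,0.075,0,0,0,0,-1],[0.025,0.075,0,0,0,0,-1],[0.025,0.075,0,0,0,0,-1]]]'
python3 -m pendant '[[[-0.01,0.07,0,0,0,0.35,-1],[-0.01,0.07,0,0,0,0.35,-1],[-0.01,0.07,0,0,0,0.35,-1],[-0.01,0.07,0,0,0,0.35,-1],[-0.01,0.07,0,0,0,0.35,-1]]]' 
python3 -m pendant '[[[-0.01,0.07,0,0,0,0,-1],[-0.01,0.07,0,0,0,0,-1],[-0.01,0.07,0,0,0,0,-1],[-0.01,0.06,0,0,0,0,-1],[0,0,0,0,0,0,-1]]]'
```

```text
time_s: 2.15
position: [0.4786, -0.1951, 0.2396]
tool_rot: [3.141, -0.0, 0.47]
ft_force: [0.7, -0.3, 0.5]
width: -0.0001
finger_force: 0.0
time_s: 2.57
position: [0.4581, -0.0552, 0.2396]
tool_rot: [3.141, -0.001, 0.611]
ft_force: [-0.4, 0.3, -0.1]
width: 0.0004
finger_force: 0.0
time_s: 2.98
position: [0.4418, 0.0568, 0.2398]
tool_rot: [-3.14, -0.002, 0.618]
ft_force: [0.5, 0.5, -0.2]
width: 0.0003
finger_force: 0.0
```

```bash
python3 -m pendant '[[[-0.004,0.031,-0.05,0,0,0,-1],[-0.004,0.031,-0.06,0,0,0,-1],[0,0,-0.08,0,0,0,-1],[0,0,-0.08,0,0,0,-1],[0,0,-0.08,0,0,0,-1]]]'
python3 -m pendant '[[[0,0,-0.016,0,0,0,-1],[0,0,0,0,0,0,-1]]]'
```

```text
time_s: 3.4
position: [0.44, 0.0763, 0.0986]
tool_rot: [3.141, -0.002, 0.61]
ft_force: [0.6, 0.7, -0.4]
width: 0.0001
finger_force: 0.0
time_s: 3.57
position: [0.4379, 0.0757, 0.0914]
tool_rot: [-3.14, 0.004, 0.61]
ft_force: [0.1, 0.1, -0.2]
width: -0.0
finger_force: 0.0
```

```bash
cat > arc.py <<'E'
from h import *
P=np.array([.5305,.0116])
def tool(s,off=.020):
    t=2.0706+.1096-s; r=np.array([np.cos(t),np.sin(t)]); g=np.array([r[1],-r[0]]); return P+.11*r-off*g, np.arctan2(g[1],g[0])
def now():
    s=sense();x=s["position"][:2];v=x-P;
    f=lambda q:tool(q)[0]-x
    from scipy.optimize import minimize_scalar
    q=minimize_scalar(lambda q:(f(q)**2).sum(),bounds=(-.6,1.3),method="bounded").x
    g=tool(q)[1];F=s["ft_force"]; print("swing",round(q,3),"radial err mm",((v@v)**.5-np.hypot(.11,.02))*1e3,"yaw err",s["tool_rot"][2]-g,"Ftan",F[0]*np.cos(g)+F[1]*np.sin(g),"|F|",np.linalg.norm(F),s["time_s"])
if __name__=="__main__":
    now();x=sense()["position"][:2]
    for q in np.arange(0,1.15,.1): 
        a,y=tool(q);print(round(q,2),((a-x)/.4).round(4),round(y,3)); x=a
E
python3 arc.py
```

```text
swing -0.176 radial err mm 0.7850800347112552 yaw err -0.17576753652037336 Ftan 0.1306597481032299 |F| 0.21588712848052358 3.5667
0.0 [0.033  0.0367] 0.609
0.1 [0.0206 0.0188] 0.509
0.2 [0.0224 0.0167] 0.409
0.3 [0.024  0.0143] 0.309
0.4 [0.0253 0.0119] 0.209
0.5 [0.0263 0.0093] 0.109
0.6 [0.0271 0.0066] 0.009
0.7 [0.0277 0.0039] -0.091
0.8 [0.0279 0.0011] -0.191
0.9 [ 0.0279 -0.0017] -0.291
1.0 [ 0.0276 -0.0045] -0.391
1.1 [ 0.027  -0.0072] -0.491
```

```bash
python3 -m pendant '[[[0.011,0.012,0,0,0,0,-1],[0.011,0.012,0,0,0,0,-1],[0.011,0.012,0,0,0,0,-1],[0.0103,0.0094,0,0,0,-0.62,-1],[0.0103,0.0094,0,0,0,-0.62,-1]]]'; python3 arc.py|head -1
python3 -m pendant '[[[0.0112,0.0083,0,0,0,-0.62,-1],[0.0112,0.0083,0,0,0,-0.62,-1],[0.012,0.0072,0,0,0,-0.62,-1],[0.012,0.0072,0,0,0,-0.62,-1]]]';python3 arc.py|head -1
```

```text
time_s: 3.98
position: [0.4592, 0.0982, 0.094]
tool_rot: [-3.141, 0.003, 0.509]
ft_force: [-4.9, -1.1, -0.3]
width: -0.0001
finger_force: 0.0
swing 0.1 radial err mm 0.32738728309429643 yaw err -0.00038866241401447343 Ftan -4.8515789759826955 |F| 5.054642352804393 3.9833
time_s: 4.32
position: [0.4758, 0.1108, 0.0936]
tool_rot: [-3.141, 0.006, 0.311]
ft_force: [-6.6, 0.3, 0.6]
width: -0.0001
finger_force: 0.0
swing 0.286 radial err mm 1.4663196775518834 yaw err -0.012718071454440094 Ftan -6.166772075412412 |F| 6.635992160852179 4.3167
```

```bash
python3 -m pendant '[[[0.0127,0.006,0,0,0,-0.62,-1],[0.0127,0.006,0,0,0,-0.62,-1],[0.0132,0.0047,0,0,0,-0.62,-1],[0.0132,0.0047,0,0,0,-0.62,-1]]]'; python3 arc.py|head -1
python3 -m pendant '[[[0.0136,0.0033,0,0,0,-0.62,-1],[0.0136,0.0033,0,0,0,-0.62,-1],[0,0,0,0,0,0,-1]]]';python3 arc.py
```

```text
time_s: 4.65
position: [0.4962, 0.1199, 0.0936]
tool_rot: [-3.141, 0.007, 0.113]
ft_force: [-6.2, -0.2, 0.5]
width: 0.0001
finger_force: 0.0
swing 0.482 radial err mm 1.7987115374009932 yaw err -0.013899587319516848 Ftan -6.1809452598176575 |F| 6.231421743008921 4.65
time_s: 4.9
position: [0.5086, 0.1235, 0.0937]
tool_rot: [-3.141, 0.004, 0.016]
ft_force: [-5.4, 0.7, 1.1]
width: 0.0003
finger_force: 0.5
swing 0.596 radial err mm 2.249074776160584 yaw err 0.001834576380077618 Ftan -5.425713417097493 |F| 5.589929435513235 4.9
0.0 [-0.1436 -0.0829] 0.609
0.1 [0.0206 0.0188] 0.509
0.2 [0.0224 0.0167] 0.409
0.3 [0.024  0.0143] 0.309
0.4 [0.0253 0.0119] 0.209
0.5 [0.0263 0.0093] 0.109
0.6 [0.0271 0.0066] 0.009
0.7 [0.0277 0.0039] -0.091
0.8 [0.0279 0.0011] -0.191
0.9 [ 0.0279 -0.0017] -0.291
1.0 [ 0.0276 -0.0045] -0.391
1.1 [ 0.027  -0.0072] -0.491
```

```bash
python3 -m pendant '[[[0.0069,0.001,0,0,0,-0.31,-1],[0.0069,0.001,0,0,0,-0.31,-1],[0.0069,0.001,0,0,0,-0.31,-1],[0.0069,0.001,0,0,0,-0.31,-1]]]'; python3 arc.py|head -1
python3 -m pendant '[[[0.0069,0.0003,0,0,0,-0.31,-1],[0.0069,0.0003,0,0,0,-0.31,-1],[0.0069,0.0003,0,0,0,-0.31,-1]]]';python3 arc.py|head -1
```

```text
time_s: 5.23
position: [0.5183, 0.1251, 0.0936]
tool_rot: [-3.141, 0.006, -0.083]
ft_force: [-7.4, 1.8, 1.3]
width: 0.0001
finger_force: 0.4
swing 0.682 radial err mm 2.344066871654185 yaw err -0.010281996510982314 Ftan -7.534119254223158 |F| 7.760334817923009 5.2333
time_s: 5.48
position: [0.5265, 0.1257, 0.0936]
tool_rot: [-3.141, 0.007, -0.157]
ft_force: [-6.9, 2.8, 1.7]
width: -0.0003
finger_force: 0.5
swing 0.754 radial err mm 2.394295493513485 yaw err -0.01233571211351675 Ftan -7.250069295235011 |F| 7.653431448781295 5.4833
```

Now in steps of about 1.8 mm, a few rows per call, checking force.

```bash
python3 -m pendant '[[[0.0056,0,0,0,0,-0.25,-1],[0.0056,0,0,0,0,-0.25,-1],[0.0056,0,0,0,0,-0.25,-1]]]'; python3 arc.py|head -1
```

```text
time_s: 5.73
position: [0.5327, 0.1258, 0.0936]
tool_rot: [-3.142, 0.008, -0.217]
ft_force: [-7.4, 1.8, 2.5]
width: 0.0
finger_force: 0.6
swing 0.809 radial err mm 2.4661754083650096 yaw err -0.017421665882392384 Ftan -7.630149925752344 |F| 8.042345310108912 5.7333
```

```bash
python3 -m pendant '[[[0.0056,-0.0002,0,0,0,-0.25,-1],[0.0056,-0.0002,0,0,0,-0.25,-1]]]'; python3 arc.py|head -1
```

```text
time_s: 5.9
position: [0.5371, 0.1257, 0.0936]
tool_rot: [3.141, 0.008, -0.257]
ft_force: [-8.4, 2.2, 3.7]
width: -0.0
finger_force: 0.7
swing 0.847 radial err mm 2.4420912099331753 yaw err -0.01951775027724098 Ftan -8.724563035763612 |F| 9.497105595609899 5.9
```

```bash
python3 -m pendant '[[[0.0056,-0.0003,0,0,0,-0.25,-1]]]'; python3 arc.py|head -1
```

```text
time_s: 5.98
position: [0.5392, 0.1256, 0.0936]
tool_rot: [3.141, 0.008, -0.277]
ft_force: [-7.5, 3.7, 2.6]
width: 0.0002
finger_force: 0.7
swing 0.866 radial err mm 2.4913673014503592 yaw err -0.020355160020968766 Ftan -8.179883740855015 |F| 8.723803571430981 5.9833
```

```bash
python3 -m pendant '[[[0.0056,-0.0003,0,0,0,-0.25,-1]]]' >/dev/null; python3 arc.py|head -1;python3 -m pendant '[[[0.0056,-0.0003,0,0,0,-0.2,-1]]]' >/dev/null; python3 arc.py|head -1
```

```text
swing 0.885 radial err mm 2.531267435854592 yaw err -0.02139801290876403 Ftan -8.216986141257784 |F| 8.726240465901268 6.0667
swing 0.903 radial err mm 2.4937276511027004 yaw err -0.01885274372059309 Ftan -8.089281669197502 |F| 8.939481120092829 6.15
```

```bash
python3 -m pendant '[[[0.0056,-0.0004,0,0,0,-0.2,-1]]]' >/dev/null; python3 arc.py|head -1
```

```text
swing 0.922 radial err mm 2.4476953227151736 yaw err -0.016269436842228646 Ftan -7.1662491981692495 |F| 7.992590564880123 6.2333
```

```bash
python3 -m pendant '[[[0.005,-0.0005,0,0,0,-0.2,-1]]]' >/dev/null; python3 arc.py|head -1
```

```text
swing 0.939 radial err mm 2.834658131840806 yaw err -0.015375412478077055 Ftan -8.315102407428792 |F| 8.428109148219454 6.3167
```

```bash
python3 -m pendant '[[[0.005,-0.0007,0,0,0,-0.2,-1]]]' >/dev/null; python3 arc.py|head -1
```

```text
swing 0.954 radial err mm 2.830014076642198 yaw err -0.016486264515139737 Ftan -9.781809185445987 |F| 10.031022335935422 6.4
```

```bash
python3 -m pendant '[[[0.004,-0.0006,0,0,0,-0.2,-1]]]' >/dev/null; python3 arc.py|head -1
```

```text
swing 0.956 radial err mm 3.0012878470309228 yaw err -0.030186705150971382 Ftan -12.655971421580004 |F| 14.20754776635244 6.4833
```

```bash
python3 -m pendant '[[[0.003,-0.0005,0,0,0,-0.15,-1]]]' >/dev/null; python3 arc.py|head -1
```

```text
swing 0.956 radial err mm 3.205033250132938 yaw err -0.04095540709192508 Ftan -13.464381538210212 |F| 14.771149828006722 6.5667
```

The swing has stopped at about 0.956 rad and force is climbing: that's the stop. I'll add a touch more and hold for about 1.1 s.

```bash
python3 -m pendant '[[[0.002,-0.0004,0,0,0,0,-1],[0,0,0,0,0,0,-1],[0,0,0,0,0,0,-1],[0,0,0,0,0,0,-1]]]' >/dev/null; python3 arc.py|head -1
```

```text
swing 0.956 radial err mm 3.4653833091852633 yaw err -0.03945483610552886 Ftan -12.668126101488358 |F| 13.167641703906284 6.9
```

```bash
python3 -m pendant '[[[0,0,0,0,0,0,-1],[0,0,0,0,0,0,-1],[0,0,0,0,0,0,-1],[0,0,0,0,0,0,-1],[0,0,0,0,0,0,-1]]]' >/dev/null; python3 arc.py|head -1
python3 -m pendant '[[[0,0,0,0,0,0,-1],[0,0,0,0,0,0,-1],[0,0,0,0,0,0,-1],[0,0,0,0,0,0,-1]]]' >/dev/null; python3 arc.py
```

```text
swing 0.957 radial err mm 3.4573869756970437 yaw err -0.03934197915488985 Ftan -12.82069188805531 |F| 13.505816658338258 7.3167
swing 0.957 radial err mm 3.464214311997074 yaw err -0.03943212549576919 Ftan -13.015624681824093 |F| 13.38923238136466 7.65
0.0 [-0.2464 -0.0873] 0.609
0.1 [0.0206 0.0188] 0.509
0.2 [0.0224 0.0167] 0.409
0.3 [0.024  0.0143] 0.309
0.4 [0.0253 0.0119] 0.209
0.5 [0.0263 0.0093] 0.109
0.6 [0.0271 0.0066] 0.009
0.7 [0.0277 0.0039] -0.091
0.8 [0.0279 0.0011] -0.191
0.9 [ 0.0279 -0.0017] -0.291
1.0 [ 0.0276 -0.0045] -0.391
1.1 [ 0.027  -0.0072] -0.491
```

```bash
python3 -m pendant '[[[-0.0155,0.001,0,0,0,0.6,-1],[-0.0279,-0.0011,0,0,0,1,-1],[-0.0277,-0.0039,0,0,0,1,-1],[-0.0271,-0.0066,0,0,0,1,-1],[-0.0263,-0.0093,0,0,0,1,-1]]]' >/dev/null; python3 arc.py|head -1
python3 -m pendant '[[[-0.0253,-0.0119,0,0,0,1,-1],[-0.024,-0.0143,0,0,0,1,-1],[-0.0224,-0.0167,0,0,0,1,-1],[-0.0206,-0.0188,0,0,0,1,-1],[-0.0206,-0.0188,0,0,0,1,-1]]]' >/dev/null; python3 arc.py|head -1
python3 -m pendant '[[[-0.015,-0.025,0,0,0,1,-1],[-0.015,-0.025,0,0,0,1,-1],[0,-0.025,0,0,0,0,-1],[0,0,0,0,0,0,-1]]]'; python3 arc.py|head -1
```

```text
swing 0.551 radial err mm -3.5280426808603216 yaw err -0.07297286916239937 Ftan -4.940874659645615 |F| 5.677716294002702 8.0667
swing 0.02 radial err mm -12.947727055561076 yaw err -0.20574120468064738 Ftan -3.3343283761067606 |F| 3.9551901776379226 8.4833
time_s: 8.82
position: [0.4517, 0.0501, 0.094]
tool_rot: [3.14, -0.002, 0.532]
ft_force: [0.2, -0.2, -0.1]
width: -0.0001
finger_force: 0.0
swing -0.327 radial err mm -24.133590968675595 yaw err -0.4038786534934753 Ftan 0.012169149234130178 |F| 0.30999936481461204 8.8167
```

```bash
python3 -m pendant '[[[0,0,0.075,0,0,0,-1],[0,0,0.075,0,0,0,-1],[0,0,0.075,0,0,0,-1],[0,0,0.075,0,0,0,-1],[0.01,-0.08,0.075,0,0,0,1]]]' >/dev/null
python3 -m pendant '[[[0.01,-0.09,0,0,0,0,1],[0.01,-0.09,0,0,0,0,1],[0,-0.09,0,0,0,0,1],[0,-0.09,0,0,0,0,1],[0,-0.09,0,0,0,0,1]]]' >/dev/null
python3 -m pendant '[[[0,-0.09,0,0,0,0,1],[0,-0.09,0,0,0,0,1],[0,-0.09,0,0,0,0,1],[0,0,0,0,0,0,1]]]'
python3 - <<'E'
from h import *
o=np.zeros((600,800,3),np.uint8)
for n,(r,c),k in(("top",(205,215),0),("side",(180,255),1)):
    im=grab_frame(n)[...,::-1].copy(); cv2.imwrite(f"pics/{n}1.png",im)
    for d in outline_of("heatsink",n): print(n,round(d["p"],2),np.round(d["point"]),d["region"].sum())
    o[:560,k*400:k*400+400]=cv2.resize(im[r:r+140,c:c+100 +0 if 0 else c+133],(532,560),interpolation=3)[:,66*(1):466] if 0 else cv2.resize(im[r+0:r+140,c+(35 if not k else 30):c+135+(0 if not k else -5)],(400,560),interpolation=3)
cv2.imwrite("pics/z1.png",o)
E
```

```text
time_s: 9.98
position: [0.4631, -0.2755, 0.2426]
tool_rot: [3.134, -0.0, 0.525]
ft_force: [0.1, -1.0, -0.1]
width: 0.0854
finger_force: 0.0
top 0.93 [308. 300.] 617
top 0.63 [284. 178.] 1016
top 0.59 [363. 303.] 415
side 0.8 [365. 208.] 383
side 0.73 [239. 232.] 1032
side 0.68 [268. 375.] 779
```

View pics/z1.png

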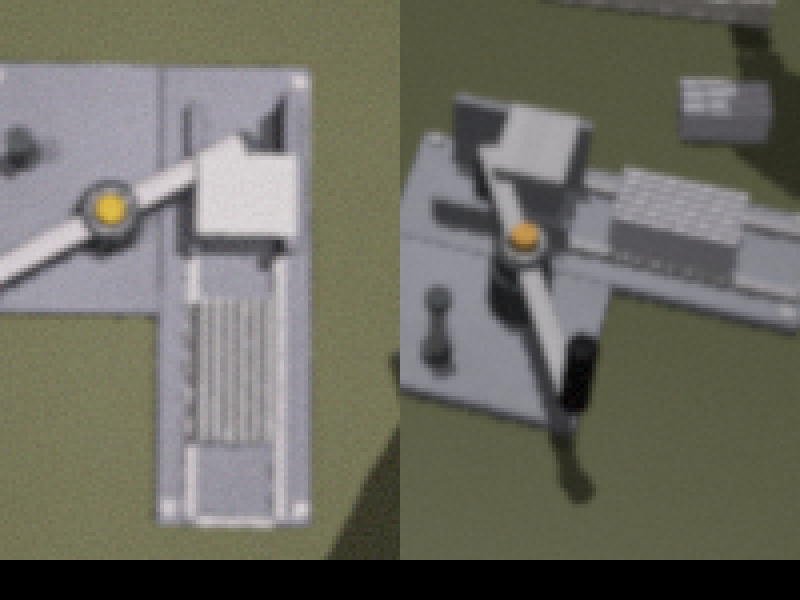

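The lever is back home. The heat sink is fully out in the outfeed, with its top-face corners in the top view at about (299,315), (318,316), (300,279) and (318.8,279.5). Next I'll fit its pose.

Run:
```python
from h import *
P=unproj("top",[(299.25,315),(318,316.2),(300,279),(318.75,279.5)],.052);print(P.round(4),P.mean(0).round(4),np.linalg.norm(P[0]-P[2]),np.linalg.norm(P[0]-P[1]))
d=P[2]-P[0]+P[3]-P[1];print("yaw",np.arctan2(d[1],d[0]))
F=np.array([.5387,-.063]);c,s=np.cos(.1096),np.sin(.1096);print("feeder frame",(P.mean(0)[:2]-F)@np.array([[c,-s],[s,c]]))
for n,z in(("jar",.075),("spool",.052),("ipa_bottle",.12)):
    for d in outline_of(n,"top")[:1]:print(n,unproj("top",[d["point"]],z).round(3))
```

```text
[[ 0.4105 -0.0525  0.052 ]
 [ 0.413  -0.0943  0.052 ]
 [ 0.4899 -0.0449  0.052 ]
 [ 0.4941 -0.0871  0.052 ]] [ 0.4519 -0.0697  0.052 ] 0.07975777003700217 0.04189495246016559
yaw 0.09227267935942336
feeder frame [-0.08704889  0.00281069]
jar [[ 0.78  -0.092  0.075]]
spool [[ 0.705 -0.316  0.052]]
ipa_bottle [[0.508 0.314 0.12 ]]
```

```bash
python3 -m pendant '[[[-0.0046,0.085,0,0,0,-0.9,1],[-0.0046,0.085,0,0,0,-0.9,1],[-0.0046,0.085,0,0,0,-0.9,1],[-0.0046,0.085,0,0,0,-0.9,1],[-0.0046,0.085,0,0,0,-0.9,1]]]' >/dev/null
python3 -m pendant '[[[-0.0046,0.085,-0.05,0,0,-0.8,1],[0,0,-0.09,0,0,0,1],[0,0,-0.09,0,0,0,1],[0,0,-0.05,0,0,0,1],[0,0,0,0,0,0,1]]]'
```

```text
time_s: 11.17
position: [0.4487, -0.0605, 0.1262]
tool_rot: [-3.14, 0.008, 0.116]
ft_force: [0.5, -0.2, -0.3]
width: 0.0854
finger_force: 0.0
```

```bash
python3 -m pendant '[[[0.0085,-0.0275,0,0,0,-0.1,1],[0,0,-0.05,0,0,0,1],[0,0,0,0,0,0,1]]]'
python3 -m pendant '[[[0,0,-0.06,0,0,0,1],[0,0,-0.06,0,0,0,1],[0,0,-0.05,0,0,0,1],[0,0,0,0,0,0,1]]]'
```

```text
time_s: 11.42
position: [0.4556, -0.0744, 0.1093]
tool_rot: [3.141, -0.001, 0.104]
ft_force: [-0.0, 0.9, -0.2]
width: 0.0857
finger_force: 0.0
time_s: 11.75
position: [0.4547, -0.0736, 0.0404]
tool_rot: [-3.141, 0.002, 0.105]
ft_force: [-0.8, -0.3, -0.6]
width: 0.0853
finger_force: 0.0
```

```bash
python3 -m pendant '[[[-0.005,0.005,-0.024,0,0,0,1],[0,0,0,0,0,0,1]]]'
python3 -m pendant '[[[0,0,0,0,0,0,-1],[0,0,0,0,0,0,-1],[0,0,0,0,0,0,-1],[0,0,0,0,0,0,-1],[0,0,0,0,0,0,-1]]]'
```

```text
time_s: 11.92
position: [0.4533, -0.0714, 0.0325]
tool_rot: [-3.141, -0.0, 0.105]
ft_force: [0.4, -0.1, 0.6]
width: 0.0854
finger_force: 0.0
time_s: 12.33
position: [0.4536, -0.0711, 0.0329]
tool_rot: [-3.142, -0.002, 0.105]
ft_force: [-0.9, 0.4, 9.1]
width: 0.0389
finger_force: 60.7
```

```bash
python3 -m pendant '[[[0,0,0.01,0,0,0,-1],[0,0,0.03,0,0,0,-1],[0,0,0.05,0,0,0,-1],[0,0,0.07,0,0,0,-1],[0,0,0.07,0,0,0,-1]]]' 
python3 -m pendant '[[[0.01,-0.03,0.07,0,0,0.2,-1],[0.02,-0.06,0.03,0,0,0.2,-1],[0.022,-0.068,0,0,0,0.2,-1],[0.022,-0.068,0,0,0,0.2,-1],[0.022,-0.068,0,0,0,0.2,-1]]]'
python3 -m pendant '[[[0.022,-0.068,0,0,0,0,-1],[0.022,-0.068,0,0,0,0,-1],[0.022,-0.068,0,0,0,0,-1],[0.022,-0.068,0,0,0,0,-1],[0.022,-0.068,0,0,0,0,-1]]]'
python3 -m pendant '[[[0.016,-0.05,0,0,0,0,-1],[0,-0.02,0,0,0,0,-1],[0,0,0,0,0,0,-1],[0,0,0,0,0,0,-1]]]'
```

```text
time_s: 12.75
position: [0.4517, -0.0714, 0.1243]
tool_rot: [-3.141, 0.003, 0.105]
ft_force: [0.5, -0.0, -2.7]
width: 0.0392
finger_force: 60.7
time_s: 13.17
position: [0.491, -0.1901, 0.1644]
tool_rot: [3.141, -0.0, 0.186]
ft_force: [0.2, 0.0, -1.7]
width: 0.0391
finger_force: 60.9
time_s: 13.58
position: [0.5345, -0.3262, 0.1635]
tool_rot: [-3.141, 0.001, 0.185]
ft_force: [1.2, 0.2, -2.2]
width: 0.0386
finger_force: 60.9
time_s: 13.92
position: [0.5403, -0.3519, 0.1631]
tool_rot: [-3.139, 0.002, 0.184]
ft_force: [0.3, 0.4, -2.1]
width: 0.0389
finger_force: 60.9
```

Run:
```python
from h import *
im=grab_frame("side")[...,::-1].copy(); cv2.imwrite("pics/s2.png",cv2.resize(im[70:220,290:440],(600,600),interpolation=3))
```

```text
(no output)
```

View pics/s2.png

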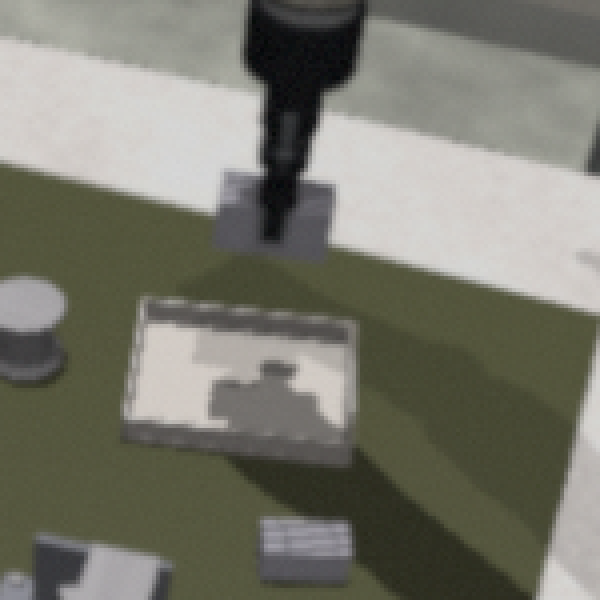

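The heat sink is held level, at about (275,215) in the crop, over the empty tray. Lowering it.

```bash
python3 -m pendant '[[[0.006,0.02,-0.03,0,0,0,-1],[0,0,-0.07,0,0,0,-1],[0,0,-0.08,0,0,0,-1],[0,0,-0.08,0,0,0,-1],[0,0,-0.04,0,0,0,-1]]]' >/dev/null
python3 -m pendant '[[[0,0,-0.015,0,0,0,-1],[0,0,0,0,0,0,-1],[0,0,0,0,0,0,-1]]]'
```

```text
time_s: 14.63
position: [0.5447, -0.3439, 0.0384]
tool_rot: [-3.141, -0.001, 0.186]
ft_force: [0.1, -0.4, -1.8]
width: 0.0389
finger_force: 60.8
```

```bash
python3 -m pendant '[[[0,0,-0.012,0,0,0,-1],[0,0,-0.01,0,0,0,-1],[0,0,0,0,0,0,-1]]]'
```

```text
time_s: 14.88
position: [0.5443, -0.345, 0.0293]
tool_rot: [3.141, -0.001, 0.185]
ft_force: [0.8, -0.3, -1.7]
width: 0.0387
finger_force: 60.8
```

```bash
python3 -m pendant '[[[0,0,-0.005,0,0,0,-1],[0,0,0,0,0,0,-1]]]'
```

```text
time_s: 15.05
position: [0.5441, -0.3451, 0.027]
tool_rot: [3.141, -0.0, 0.185]
ft_force: [1.0, -0.0, -1.3]
width: 0.039
finger_force: 60.8
```

```bash
python3 -m pendant '[[[0,0,-0.004,0,0,0,-1],[0,0,0,0,0,0,-1]]]'
```

```text
time_s: 15.22
position: [0.544, -0.345, 0.0252]
tool_rot: [-3.142, 0.0, 0.185]
ft_force: [0.2, -0.3, -1.8]
width: 0.0391
finger_force: 60.8
```

```bash
python3 -m pendant '[[[0,0,-0.003,0,0,0,-1],[0,0,0,0,0,0,-1]]]'
```

```text
time_s: 15.38
position: [0.544, -0.345, 0.025]
tool_rot: [-3.142, 0.0, 0.185]
ft_force: [-1.6, 0.2, 4.9]
width: 0.039
finger_force: 61.7
```

Contact felt at 4.9 N. Releasing and retreating.

```bash
python3 -m pendant '[[[0,0,0,0,0,0,0.35],[0,0,0,0,0,0,0.35],[0,0,0,0,0,0,0.35],[0,0,0,0,0,0,0.35]]]'
python3 -m pendant '[[[0,0,0.02,0,0,0,0.35],[0,0,0.06,0,0,0,0.35],[0,0,0.08,0,0,0,0.35],[0,0,0.09,0,0,0,0.35],[0,0,0.08,0,0,0,0.35]]]'
python3 -m pendant '[[[-0.05,-0.07,0.02,0,0,0,0.35],[-0.05,-0.07,0.02,0,0,0,0.35],[-0.05,-0.07,0.02,0,0,0,0.35],[-0.05,-0.07,0.02,0,0,0,0.35],[0,-0.07,0,0,0,0,0.35]]]' >/dev/null
python3 -m pendant '[[[0,-0.07,0,0,0,0,0.35],[0,-0.07,0,0,0,0,0.35],[0,-0.07,0,0,0,0,0.35],[0,0,0,0,0,0,0.35],[0,0,0,0,0,0,0.35]]]'
python3 - <<'E'
from h import *
o=np.zeros((420,800,3),np.uint8)
for k,n in enumerate(("top","side")):
    im=grab_frame(n)[...,::-1]; a=im[110:345,215:475] if n=="top" else im[120:330,210:410]
    o[:,k*400:k*400+400]=cv2.resize(a,(400,420),interpolation=3)
cv2.imwrite("pics/fin.png",o)
E
```

```text
time_s: 15.72
position: [0.5443, -0.3451, 0.0241]
tool_rot: [3.141, -0.0, 0.185]
ft_force: [-0.1, -0.2, -0.0]
width: 0.0574
finger_force: 0.0
time_s: 16.13
position: [0.544, -0.345, 0.1582]
tool_rot: [3.141, -0.0, 0.185]
ft_force: [0.6, -0.7, 0.4]
width: 0.0576
finger_force: 0.0
time_s: 16.97
position: [0.4627, -0.5712, 0.1883]
tool_rot: [3.14, 0.001, 0.182]
ft_force: [1.2, 0.9, -0.6]
width: 0.0573
finger_force: 0.0
```

View pics/fin.png

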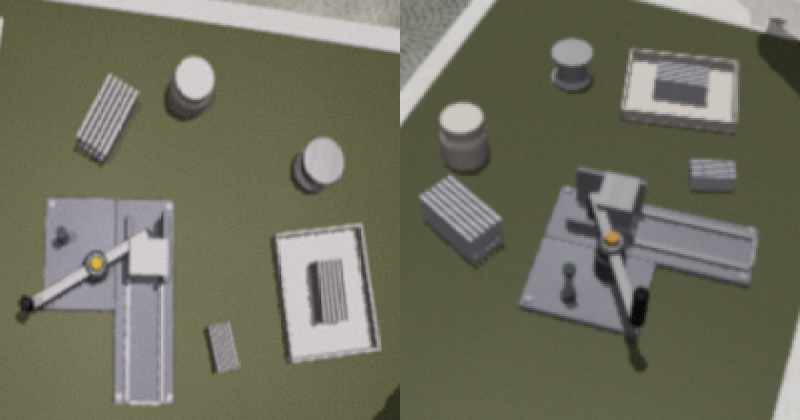

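The heat sink sits flat in the tray, fins up, at about (328,290) in the crop. The lever is home, and the jar and spool are where they were (the bottle is outside this crop, far from any motion).

```bash
python3 -c "
from bench import job_done;print(job_done())"
```

```text
the job is handed in; nothing more can be done
None
```

I pressed the lever to its end stop (about 0.96 rad, 13–15 N), held it there about 1 s and let it return home; the heat sink is flat in the white tray, fins up, bystanders untouched, and the job was handed in at about 17 s with no verdict returned.

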